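Take the worn wheel off the gouge honer (reverse-threaded knob)

ROBOT

A 7-joint arm with a two-finger parallel gripper is mounted at the origin on a cart in front of the work surface, level with it; the furniture and walls round the work are solid. World frame = base frame: x ahead of the robot, y to its left, z up, the work surface at z = 0. Lengths are in m, angles in degrees, forces in N, time in s.
With the tool pointing down it reaches from about 0.425 to 0.875 m from the base axis. Payload 4.7 kg.
Tool frame: the origin (TCP) lies midway between the tips of the shut fingers; the grasp point (between the pads) lies 19 mm behind it (env.tcp_to_grasp is the distance from the TCP to the grasp point, in m); z points along the fingers, x is the direction in which the jaws open and shut, and the axes are right-handed (so a half turn about z gives the same grasp; the last joint's range is limited). The gripper opens to 87 mm and grips with 3 to 60 N. Pads are 19 mm wide; open, the fingers measure 117 mm over their backs; the gripper's body (75 mm by 190 mm) begins 51 mm behind the grasp point.
Start: joints at [-75.51, 18.392, -4.016, 83.108, 1.295, 78.541, -3.26], TCP at [0.154, 0.632, 0.223] pointing down, gripper open.
Joint ranges: [-163.93, 163.93], [-17.29, 119.83], [-79.2, 71.16], [3.27, 140.29], [-89.18, 269.18], [5.43, 117.66], [-154.24, 154.24]. Speed limits (degrees/s): [147.25, 147.25, 180, 180, 180, 180, 180].

INTERFACE

Orientations are given as [roll, pitch, yaw] about the fixed x, y, z axes, in that order (R = Rz(yaw) Ry(pitch) Rx(roll)).
In Python, from cell import env, viewer gives the robot as it stands.
- The arm moves only by the shell command python3 -m pendant 'ROWS' [OPENING] [FORCE]. ROWS is JSON, a list of rows, each a list of 6 numbers: the shift along the tool's x, y, z each as a share of 0.1 m, from -1 to 1, then the turn, a rotation vector about the tool's x, y, z each as a share of 90 degrees, from -1 to 1. A call has exactly 8 rows; each row is the pose to reach, as a shift and turn from the pose commanded when the call began, along the tool's axes at that moment; what a row does not reach only later rows make up. A row lasts 1/8 s, in which the tool goes at most 62.5 mm and 10.7 degrees, less where a joint would pass 70% of its speed; a pose out of reach is approached as far as the arm can. A call with a number of a shift or a turn outside -1 to 1 is refused whole. A call with a gripper value outside its range is refused whole. OPENING is the finger opening in mm, from 0 to 87, set as the call begins (- or left out, the last holds). The fingers move at their own pace and stop on an object; FORCE is the grip in N (left out, the last holds). Time passes only in rows, so rows that repeat a pose let the fingers close, or fill a call up. It gives the time, the measured TCP pose, the force and the opening at its end, in the units of the state.
- env.get_obs(): the state, without advancing time (a new reading comes with each control period).
- viewer.read_camera(name): name is "scene" or "top"; returns a dict with "frame" (400x640x3 uint8, red, green, blue), "fx", "fy", "cx", "cy" (pixels), "view" (4x4, takes a point from world to camera coordinates). Camera axes: x right, y down, z forward; pixel columns grow to the right and rows downward; lengths in m; the calibration is good to about 2 mm. A picture is of the moment at which its call begins. There is no depth.
- env.sign_off(): hands the job in, once; it reports no verdict.
The state is a dict: "time_s": time; "qpos": joint angles; "joint_velocities": joint speeds; "effort": joint torques, N m; "tool_pos": TCP position; "tool_rot": TCP orientation; "force": force on the tool from outside, world axes, zero at the start; "wrist_torque": the same for the moment, N m; "grip_width": finger opening in m.
Only numpy, scipy, OpenCV 4.12 (cv2) and the standard library are available. Lean on these libraries where they do the work, as an engineer would, in place of code of your own. Each camera call takes 0.05 s, during which the arm holds its last target.

TASK

The honing wheel on the gouge honing machine is worn: take it off. It is clamped by a ribbed knob with a reverse (left-hand) thread; unscrew the knob gently, giving way with the hand as it climbs the spindle so that the thread is never strained, and set it in the steel parts tray; then lift the wheel off the spindle and lay it flat in the tray beside the knob. Leave everything else on the bench where it is.

Things in the scene. Friction and masses are not known exactly. Their poses are not given: they have to be found in the camera images.
- honer: Bench machine for honing lino gouges, fixed: flat grey housing 184 mm (its x) by 122 mm (its y), aluminium deck 55 mm above the bench, switch and dial on its front (-x). Origin on the bench under the vertical spindle, z up along the spindle, which is locked and cannot turn. A low steel tool rest (top 71 mm above the bench, 72 mm long along y) stands 75 to 89 mm behind the spindle axis (+x).
- spindle_top (a point): Top end of the spindle's threaded steel stud, on its axis, 110.5 mm above the bench, hidden in the knob while that is on. The thread is 19 mm in diameter; below it a smooth 19 mm boss, ending 86 mm above the bench, carries the wheel.
- knob_center (a point): Centre of the black ribbed round knob that clamps the wheel (42 mm in diameter, up to 44 over its facets, 34 mm high, closed on top, 55 to 100 g): on its axis, 17 mm above its underside, at the start about 109 mm above the bench. Coarse left-hand thread: it loosens clockwise seen from above, tightens counter-clockwise, and is off after 2.1 to 2.8 rad in all (more if the grip slips).
- knob: The same knob; origin at the centre of its underside. Stiff for up to the first 1 rad (up to 0.3 N m; a 40 N grip holds), as a spring under the wheel presses it on the thread with up to 25 N; over 45 N strains the thread. Then 1.3 mm of play, then it climbs: feel it and give way, up and sideways, keeping the hand's load under 15 N. On the thread it resists an 8 N pull; free, it lifts.
- wheel_center (a point): Centre of the honing wheel: on its axis, half-way up, at the start 77 to 80 mm above the bench. Tan cork-like composition, 64 mm in diameter (up to 68 across its facets), 28 mm thick, two grooves round the rim, 22 mm bore, 105 to 210 g; its underside is 8 to 10 mm above the deck. Loose on the spindle under the knob; with the knob off it lifts straight up, a 30 N grip holds it.
- wheel: The same honing wheel; origin at the centre of its underside, z up along its axis.
- tray: Shallow open steel parts tray, fixed: 150 mm (its x) by 200 mm (its y), 20 mm high, walls and floor 3 mm thick, empty. Origin at the centre of its underside, on the bench, z up.
- clip: Small steel bulldog clip standing on the bench behind the work, 26 x 50 x 35 mm; a bystander, loose. Origin under its centre.

How it is judged (in metres and radians):
On the way, in this order (a step that is already met when the one before it is completed fails the run):
1. the knob is unscrewed and clear of the spindle, with the wheel still on it (z of knob_center in the frame of spindle_top above 0.02 m and horizontal distance between wheel_center and spindle_top below 0.006 m), for 0.1 s.
2. the knob is set in the tray (z of knob_center in the frame of tray below 0.03 m and contact force between knob and tray above 0.1 N and contact force between the fingers and knob below 0.05 N), for 0.2 s.
3. the wheel is lifted off the spindle (z of wheel_center in the frame of spindle_top above 0.014 m), for 0.1 s.
At the end, for the whole second after the job is handed in: Knob and wheel both rest in the tray: centres within its walls, the knob's centre under 30 mm and the wheel's under 21 mm above the tray's underside (so neither on the other), the wheel flat within 0.12 rad, both still (x of knob_center in the frame of tray between -0.072 and 0.072 m and y of knob_center in the frame of tray between -0.097 and 0.097 m and z of knob_center in the frame of tray below 0.03 m and x of wheel_center in the frame of tray between -0.072 and 0.072 m and y of wheel_center in the frame of tray between -0.097 and 0.097 m and z of wheel_center in the frame of tray below 0.021 m and angle between wheel_center's own z axis and vertical below 0.12 rad and linear speed of each of knob, wheel below 0.02 m/s); the robot touches nothing.
It fails at once if the thread is strained: knob and machine press on one another with more than 45 N (contact force between knob and honer above 45 N).
It fails at once if the bulldog clip beside the work is pushed more than 30 mm from its place (distance of clip from where it was at the start of the episode above 0.03 m).
It also fails if it takes over 72 s, if anything falls off the work surface, if the arm or the gripper's body presses on something with over 40 N, if the wrist force passes 120 N, or if a joint passes its speed limit or range.

## Working session

There is one attempt and no reset: what is moved stays moved. The work goes in short steps, Python scripts to look and compute and a shell command to move; the robot and the scene stay as the last step left them, time stands still between calls to the robot, and variables do not carry over. Pictures are saved under pics/ and viewed, and the job is handed in when it is done.

```bash
ls; mkdir -p pics
python3 - <<'E'
from cell import env, viewer
import cv2
print(env.get_obs(), env.tcp_to_grasp)
for n in ("scene","top"):
    c=viewer.read_camera(n)
    cv2.imwrite(f"pics/{n}0.png",c["frame"][:,:,::-1])
    print(n,c["fx"],c["fy"],c["cx"],c["cy"],c["view"].round(4).tolist())
E
```

```text
pics
{'time_s': 0.0, 'qpos': array([-75.50793626,  18.43894342,  -4.01523397,  83.17450338,
         1.29541555,  78.53984705,  -3.25933277]), 'joint_velocities': array([-0.05653704,  0.00679862,  0.0046258 , -0.07973164,  0.03773691,
        0.07604139, -0.00258037]), 'effort': array([ 2.31127542e-04, -4.91293716e+01, -4.03679274e-01, -3.12529492e+01,
       -6.37595449e-02,  4.39919543e-02,  1.93324217e-04]), 'tool_pos': array([0.15369661, 0.63100646, 0.22146627]), 'tool_rot': array([1.79993810e+02, 1.08030708e-01, 7.63181391e+01]), 'force': array([-0.57777114, -0.15051755, -0.10013038]), 'wrist_torque': array([-0.00672316,  0.06375881, -0.03353491]), 'grip_width': 0.08704644104010456} 0.0187
scene 363.23158564814884 363.23158564814884 323.35557646867414 196.03517374014316 [[0.8018, -0.5974, -0.0159, -0.4562], [-0.2704, -0.3388, -0.9012, 0.2525], [0.533, 0.7268, -0.4332, 0.5711], [0.0, 0.0, 0.0, 1.0]]
top 504.67928472548607 504.67928472548607 315.1374728605181 200.40740267559258 [[-0.0236, -0.9997, 0.0013, 0.0101], [-0.9996, 0.0236, -0.0177, 0.5956], [0.0176, -0.0017, -0.9998, 0.9605], [0.0, 0.0, 0.0, 1.0]]
```

View pics/scene0.png

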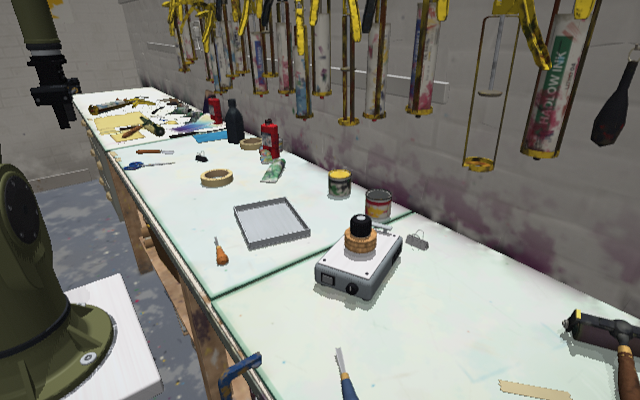

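View pics/top0.png

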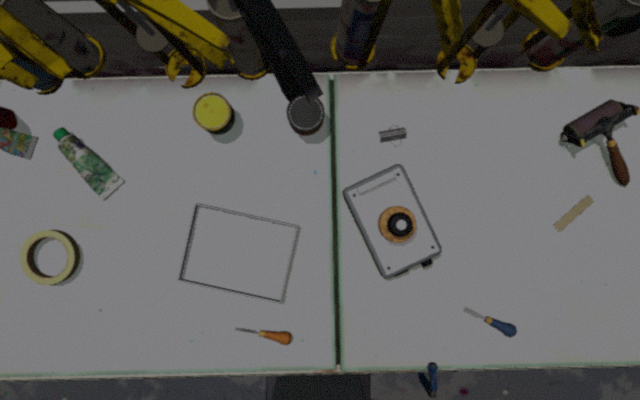

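The top view shows the knob near (401,225) on the tan wheel at (397,224), with the machine corners at about (345,190), (400,165), (440,247) and (385,278). The tray corners are at about (196,206), (299,227), (283,301) and (181,279), and the clip is at (393,134). Next I measure these.

```bash
cat > h.py <<'E'
import numpy as np, cv2
from cell import env, viewer
def ray(c,u,v):
    R=c["view"][:3,:3];t=c["view"][:3,3]
    d=R.T@np.array([(u-c["cx"])/c["fx"],(v-c["cy"])/c["fy"],1.]);return -R.T@t,d
def plane(c,u,v,z):
    o,d=ray(c,u,v);return o+d*(z-o[2])/d[2]
def tri(c1,p1,c2,p2):
    o1,d1=ray(c1,*p1);o2,d2=ray(c2,*p2)
    s=np.linalg.lstsq(np.c_[d1,-d2],o2-o1,rcond=None)[0]
    a=o1+s[0]*d1;b=o2+s[1]*d2;return (a+b)/2,np.linalg.norm(a-b)
def proj(c,p):
    q=c["view"][:3,:3]@np.asarray(p)+c["view"][:3,3];return c["fx"]*q[0]/q[2]+c["cx"],c["fy"]*q[1]/q[2]+c["cy"]
E
python3 - <<'E'
from h import *
t=viewer.read_camera("top");s=viewer.read_camera("scene")
f=t["frame"];a=cv2.resize(f[150:290,320:460],None,fx=4,fy=4,interpolation=cv2.INTER_CUBIC)
cv2.imwrite("pics/tz.png",a[:,:,::-1])
f=s["frame"];b=cv2.resize(f[190:310,220:440],None,fx=3.6,fy=3.6,interpolation=cv2.INTER_CUBIC)
cv2.imwrite("pics/sz.png",b[:,:,::-1])
# wheel mask top
hsv=cv2.cvtColor(t["frame"],cv2.COLOR_RGB2HSV)
m=((hsv[...,1]>90)&(hsv[...,0]<25)).astype(np.uint8); m[:, :340]=0;m[:,460:]=0;m[:170]=0;m[280:]=0
cs,_=cv2.findContours(m,0,2); c=max(cs,key=cv2.contourArea)
h=cv2.convexHull(c);(x,y),r=cv2.minEnclosingCircle(h);print("wheel",x,y,r,cv2.fitEllipse(h)); print(plane(t,x,y,.0925))
k=(t["frame"].max(2)<50).astype(np.uint8);k2=np.zeros_like(k);k2[205:245,380:420]=k[205:245,380:420]
cs,_=cv2.findContours(k2,0,2);c=max(cs,key=cv2.contourArea);print("knob",cv2.minEnclosingCircle(c),cv2.contourArea(c));(x,y),r=cv2.minEnclosingCircle(c);print(plane(t,x,y,.126),plane(t,x,y,.10))
for n,u,v,z in (("tA",196,205,.02),("tB",299.5,227,.02),("tC",283,301,.02),("tD",181,279,.02),("clip",393,134,.03)):print(n,plane(t,u,v,z))
E
```

```text
wheel 396.75738525390625 223.53164672851562 18.416057586669922 ((396.683349609375, 223.77574157714844), (35.37575912475586, 36.83628845214844), 105.165283203125)
[ 0.55055935 -0.14487044  0.0925    ]
knob ((399.49212646484375, 224.1968536376953), 12.51801586151123) 428.5
[ 0.55040995 -0.14398116  0.126     ] [ 0.54954125 -0.14833963  0.1       ]
tA [0.59206356 0.22053902 0.02      ]
tB [0.54605395 0.02661711 0.02      ]
tC [0.40799033 0.06079281 0.02      ]
tD [0.45374284 0.2514064  0.02      ]
clip [ 0.71591939 -0.15241917  0.03      ]
```

View pics/tz.png

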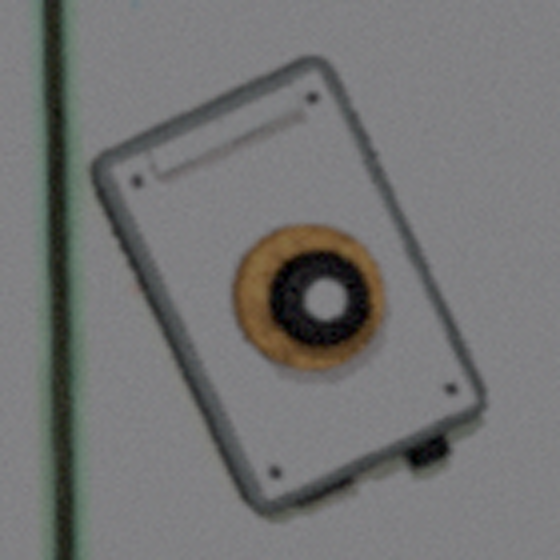

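View pics/sz.png

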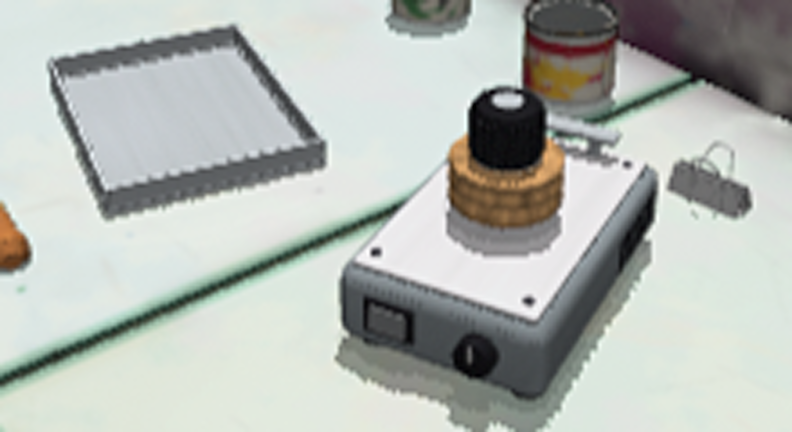

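The zoomed views show the white label on the knob top at top-view pixel (401,224.5), a low rest on the far deck edge, and the machine at about 25° yaw. Now I refine the axis from both views.

Run:
```python
from h import *
t=viewer.read_camera("top");s=viewer.read_camera("scene")
def cen(c,x0,x1,y0,y1):
    g=c["frame"][y0:y1,x0:x1].min(2).astype(float)
    b=(g>0.5*(g.max()+g.min()))
    n,l,st,ce=cv2.connectedComponentsWithStats(b.astype(np.uint8))
    print(n,st.tolist());i=1+np.argmax(st[1:,4]);return ce[i]+[x0,y0]
p=cen(t,393,408,217,232);q=cen(s,353,367,212,223)
print(p,q,plane(t,*p,.126),plane(s,*q,.126),tri(t,p,s,q))
# wheel extents: hull extremes
for n,c,box in (("top",t,(340,460,170,280)),("scene",s,(330,390,205,265))):
    hsv=cv2.cvtColor(c["frame"],cv2.COLOR_RGB2HSV)
    m=((hsv[...,1]>80)&(hsv[...,0]<25)&(c["frame"].max(2)>60)).astype(np.uint8);k=np.zeros_like(m);x0,x1,y0,y1=box;k[y0:y1,x0:x1]=m[y0:y1,x0:x1]
    print(n,cv2.boundingRect(k))
    for ax in ((.5505,-.1445),(.5505,-.1465)):
      P=[proj(c,(ax[0]+.0325*np.cos(a),ax[1]+.0325*np.sin(a),z)) for a in np.linspace(0,6.28,60) for z in (.0645,.0925)]
      print(ax,np.min(P,0),np.max(P,0))
      P=[proj(c,(ax[0]+.0215*np.cos(a),ax[1]+.0215*np.sin(a),z)) for a in np.linspace(0,6.28,60) for z in (.092,.126)]
      print(' knob',np.min(P,0),np.max(P,0))
    print('knob dark top rows/cols')
```

```text
2 [[0, 0, 15, 15, 132], [3, 2, 11, 11, 93]]
3 [[0, 0, 14, 11, 90], [0, 0, 12, 4, 33], [4, 4, 8, 4, 31]]
[400.91397849 224.41935484] [358.21212121 212.93939394] [ 0.5499817  -0.14635025  0.126     ] [ 0.5578994  -0.13348208  0.126     ] (array([ 0.54941334, -0.14436326,  0.13352064]), np.float64(0.0021606389477319857))
top (379, 207, 37, 35)
(0.5505, -0.1445) [375.93163371 204.89270042] [415.22269613 242.26825212]
 knob [384.16572793 211.21072322] [412.64645328 236.99297007]
(0.5505, -0.1465) [377.04530812 204.86555908] [416.37158641 242.24092829]
 knob [385.31419914 211.18356653] [413.84093996 236.96458985]
knob dark top rows/cols
scene (345, 205, 43, 48)
(0.5505, -0.1445) [342.16453732 222.82348018] [375.24000527 252.20552613]
 knob [347.80455839 210.97410472] [370.29908926 237.03950589]
(0.5505, -0.1465) [342.79488796 223.20501856] [375.95287936 252.67322442]
 knob [348.45727065 211.34468692] [371.01531209 237.47700037]
knob dark top rows/cols
```

```bash
python3 -m pendant '[[-0.08,0.08,0,0,0,0],[-0.2,0.2,0,0,0,0],[-0.33,0.33,0,0,0,0],[-0.47,0.47,0,0,0,0],[-0.6,0.6,0,0,0,0],[-0.73,0.73,0,0,0,0],[-0.87,0.87,0,0,0,0],[-1,1,0,0,0,0]]' 87 40
python3 -m pendant '[[-0.13,0.13,0,0,0,0],[-0.25,0.25,0,0,0,0],[-0.38,0.38,0,0,0,0],[-0.5,0.5,0,0,0,0],[-0.63,0.63,0,0,0,0],[-0.75,0.75,0,0,0,0],[-0.88,0.88,0,0,0,0],[-1,1,0,0,0,0]]'
```

```text
time_s: 1.3
tool_pos: [0.228, 0.5096, 0.2226]
tool_rot: [180.0, -0.0, 76.3]
force: [0.1, 0.3, -0.2]
grip_width: 0.0871
time_s: 2.3
tool_pos: [0.3015, 0.3888, 0.2226]
tool_rot: [180.0, -0.0, 76.3]
force: [0.3, -0.2, 0.0]
grip_width: 0.087
```

```bash
python3 -m pendant '[[-0.13,0.13,0,0,0,0],[-0.25,0.25,0,0,0,0],[-0.38,0.38,0,0,0,0],[-0.5,0.5,0,0,0,0],[-0.63,0.63,0,0,0,0],[-0.75,0.75,0,0,0,0],[-0.88,0.88,0,0,0,0],[-1,1,0,0,0,0]]' 
python3 -m pendant '[[-0.13,0.13,0,0,0,0],[-0.25,0.25,0,0,0,0],[-0.38,0.38,0,0,0,0],[-0.5,0.5,0,0,0,0],[-0.63,0.63,0,0,0,0],[-0.75,0.75,0,0,0,0],[-0.88,0.88,0,0,0,0],[-1,1,0,0,0,0]]'
python3 -m pendant '[[-0.13,0.13,0,0,0,0],[-0.25,0.25,0,0,0,0],[-0.38,0.38,0,0,0,0],[-0.5,0.5,0,0,0,0],[-0.63,0.63,0,0,0,0],[-0.75,0.75,0,0,0,0],[-0.88,0.88,0,0,0,0],[-1,1,0,0,0,0]]'
python3 -m pendant '[[-0.13,0.09,0,0,0,0],[-0.25,0.17,0.1,0,0,0],[-0.38,0.26,0.2,0,0,0],[-0.5,0.34,0.3,0,0,0],[-0.63,0.43,0.35,0,0,0],[-0.75,0.52,0.4,0,0,0],[-0.88,0.6,0.4,0,0,0],[-1,0.69,0.4,0,0,0]]'
python3 -c "
from cell import env
print(env.get_obs()['qpos'])"
```

```text
time_s: 3.3
tool_pos: [0.375, 0.268, 0.2226]
tool_rot: [180.0, -0.0, 76.3]
force: [-0.5, -0.2, -1.0]
grip_width: 0.0873
time_s: 4.3
tool_pos: [0.4484, 0.1473, 0.2226]
tool_rot: [180.0, -0.0, 76.3]
force: [-0.3, 0.9, -0.9]
grip_width: 0.0872
time_s: 5.3
tool_pos: [0.5218, 0.0265, 0.2225]
tool_rot: [180.0, 0.0, 76.3]
force: [0.7, 0.5, 0.3]
grip_width: 0.0868
time_s: 6.3
tool_pos: [0.5651, -0.087, 0.1826]
tool_rot: [180.0, -0.0, 76.3]
force: [0.0, 0.2, -0.1]
grip_width: 0.0867
[-27.67853113  11.57493735  38.47119251  98.94597195  -7.54424858
  72.07907566  88.86901152]
```

```bash
python3 -m pendant '[[-0.15,0,0,0,0,0],[-0.32,0,0.05,0,0,0],[-0.48,0,0.15,0,0,0],[-0.62,0,0.3,0,0,0],[-0.62,0,0.43,0,0,0],[-0.62,0,0.53,0,0,0],[-0.62,0,0.57,0,0,0],[-0.62,0,0.57,0,0,0]]'
python3 - <<'E'
from h import *
for n in("top","scene"):
    c=viewer.read_camera(n);f=c["frame"]
    b=f[120:300,300:500] if n=="top" else f[150:310,260:460]
    cv2.imwrite(f"pics/{n}1.png",cv2.resize(b,None,fx=3.5,fy=3.5,interpolation=cv2.INTER_CUBIC)[:,:,::-1])
E
```

```text
time_s: 7.3
tool_pos: [0.5502, -0.1456, 0.1253]
tool_rot: [-180.0, 0.0, 76.4]
force: [-0.8, -0.3, 0.4]
grip_width: 0.0871
```

View pics/top1.png

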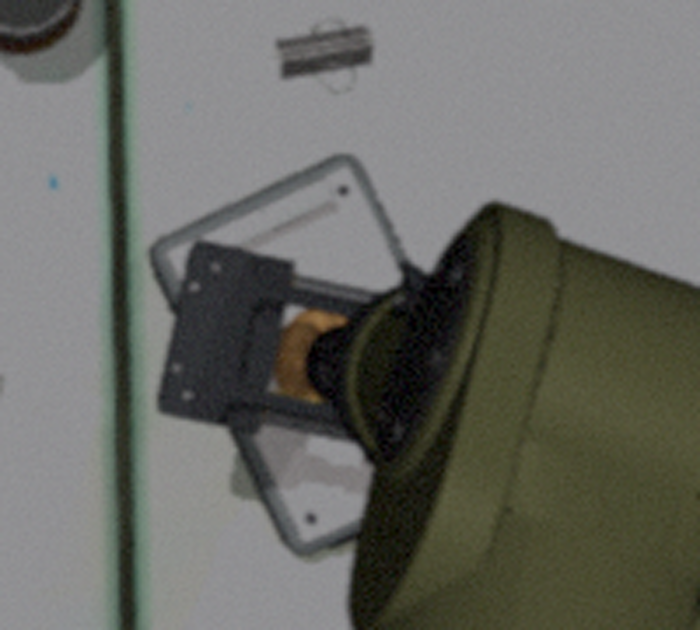

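View pics/scene1.png

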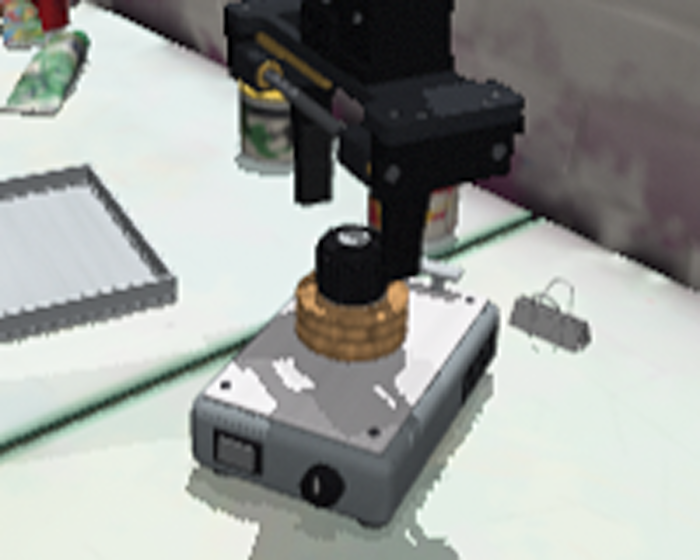

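The knob top (scene crop (350,235)) lies midway between the fingertips, at crop (313,200) and (400,275). I descend and close lightly.

```bash
python3 -m pendant '[[0,0,0.07,0,0,0],[0,0,0.14,0,0,0],[0,0,0.21,0,0,0],[0,0,0.27,0,0,0],[0,0,0.275,0,0,0],[0,0,0.275,0,0,0],[0,0,0.275,0,0,0],[0,0,0.275,0,0,0]]' 50 10
python3 -m pendant '[[0,0,0,0,0,0],[0,0,0,0,0,0],[0,0,0,0,0,0],[0,0,0,0,0,0],[0,0,0,0,0,0],[0,0,0,0,0,0],[0,0,0,0,0,0],[0,0,0,0,0,0]]' 36 10
python3 -c "
from cell import env
print(env.get_obs())"
```

```text
time_s: 8.4
tool_pos: [0.5502, -0.1462, 0.0983]
tool_rot: [180.0, -0.0, 76.3]
force: [-0.6, -0.8, -0.8]
grip_width: 0.0501
time_s: 9.4
tool_pos: [0.5501, -0.1466, 0.0982]
tool_rot: [180.0, 0.0, 76.3]
force: [-0.9, -1.9, 2.1]
grip_width: 0.0425
{'time_s': 9.4, 'qpos': array([-21.7299656 ,  16.49214242,  39.47996065, 104.63683418,
       -11.67637464,  62.96012881,  98.24344892]), 'joint_velocities': array([-0.03212752,  0.05623147, -0.04581112,  0.0065926 ,  0.04864236,
       -0.0568436 ,  0.0685185 ]), 'effort': array([-1.39477909e+00, -3.51854825e+01,  4.20073628e+00, -2.70343763e+01,
       -7.48431981e-01,  1.58583624e-01,  1.81948609e-02]), 'tool_pos': array([ 0.55009234, -0.14657665,  0.09817904]), 'tool_rot': array([1.79981895e+02, 1.45970715e-02, 7.63059278e+01]), 'force': array([-0.91096558, -1.91383236,  2.11316687]), 'wrist_torque': array([-0.570152  ,  0.18611753, -0.01160119]), 'grip_width': 0.042478614560175244}
```

```bash
python3 -m pendant '[[0,0,0,0,0,0],[0,0,0,0,0,0],[0,0,0,0,0,0.03],[0,0,0,0,0,0.07],[0,0,0,0,0,0.12],[0,0,0,0,0,0.17],[0,0,0,0,0,0.22],[0,0,0,0,0,0.22]]' 36 42
python3 -c "
from cell import env
o=env.get_obs();print(o['wrist_torque'],o['qpos'],o['tool_pos'])"
```

```text
time_s: 10.4
tool_pos: [0.5505, -0.146, 0.0984]
tool_rot: [180.0, -0.0, 56.6]
force: [-0.3, -1.6, 4.4]
grip_width: 0.0414
[-0.42477869  0.10192002 -0.01726622] [-24.40725406  17.10975617  42.72314247 104.69337523 -12.96055238
  63.12122967  79.53506695] [ 0.55050922 -0.14597377  0.09836762]
```

```bash
python3 -m pendant '[[0,0,0,0,0,0.05],[0,0,0,0,0,0.1],[0,0,0,0,0,0.15],[0,0,0,0,0,0.2],[0,0,0,0,0,0.25],[0,0,0,0,0,0.27],[0,0,0,0,0,0.27],[0,0,0,0,0,0.27]]'
python3 -c "
from cell import env
o=env.get_obs();print(o['wrist_torque'],o['qpos'],o['tool_pos'])"
```

```text
time_s: 11.4
tool_pos: [0.5505, -0.1461, 0.0983]
tool_rot: [180.0, -0.1, 32.3]
force: [1.3, -2.7, 4.9]
grip_width: 0.0416
[-0.36827671 -0.05803808 -0.00749564] [-27.75489297  18.07180496  46.94724446 104.79291609 -14.72160986
  63.3730157   56.73798475] [ 0.55050564 -0.14609098  0.0983353 ]
```

```bash
python3 -m pendant '[[0,0,0,0,0,0.04],[0,0,0,0,0,0.08],[0,0,0,0,0,0.12],[0,0,0,0,0,0.16],[0,0,0,0,0,0.18],[0,0,0,0,0,0.18],[0,0,0,0,0,0.18],[0,0,0,0,0,0.18]]'
python3 -c "
from cell import env
o=env.get_obs();print(o['wrist_torque'],o['qpos'],o['tool_pos'])"
```

```text
time_s: 12.4
tool_pos: [0.5503, -0.1461, 0.0983]
tool_rot: [-180.0, -0.0, 16.1]
force: [0.2, -0.5, 5.2]
grip_width: 0.0418
[-3.48083944e-01 -1.84436750e-04  1.66423625e-02] [-30.09248203  18.88319996  49.96783008 104.86389474 -16.08865324
  63.62949627  41.67150089] [ 0.55028246 -0.14609358  0.09828597]
```

```bash
python3 -m pendant '[[0,0,-0.003,0,0,0.04],[0,0,-0.006,0,0,0.08],[0,0,-0.006,0,0,0.12],[0,0,-0.006,0,0,0.13],[0,0,-0.006,0,0,0.13],[0,0,-0.006,0,0,0.13],[0,0,-0.006,0,0,0.13],[0,0,-0.006,0,0,0.13]]'
python3 -c "
from cell import env
o=env.get_obs();print(o['wrist_torque'],o['qpos'],o['tool_pos'])"
```

```text
time_s: 13.4
tool_pos: [0.55, -0.146, 0.0986]
tool_rot: [-180.0, 0.0, 4.3]
force: [0.3, 0.1, 2.2]
grip_width: 0.0414
[-0.30940213 -0.12432921  0.00411181] [-31.84571948  19.54416021  52.26101535 104.90600985 -17.15202272
  63.89320844  30.83015593] [ 0.54999559 -0.14603498  0.09855723]
```

```bash
python3 -m pendant '[[0,0,-0.002,0,0,0.03],[0,0,-0.004,0,0,0.06],[0,0,-0.004,0,0,0.09],[0,0,-0.004,0,0,0.12],[0,0,-0.004,0,0,0.12],[0,0,-0.004,0,0,0.12],[0,0,-0.004,0,0,0.12],[0,0,-0.004,0,0,0.12]]'
python3 -c "
from cell import env
o=env.get_obs();print(o['wrist_torque'],o['qpos'],o['tool_pos'],o['force'])"
```

```text
time_s: 14.4
tool_pos: [0.5497, -0.1461, 0.0988]
tool_rot: [-180.0, 0.0, -6.5]
force: [-0.5, -0.3, 0.3]
grip_width: 0.0417
[-0.2901078   0.13958392 -0.067252  ] [-33.47084193  20.24550894  54.44669759 104.94197062 -18.23665489
  64.17207552  20.94393962] [ 0.54973993 -0.14605206  0.09882151] [-0.53998443 -0.30075735  0.29466418]
```

```bash
python3 -m pendant '[[0,0,-0.001,0,0,0.03],[0,0,-0.002,0,0,0.06],[0,0,-0.003,0,0,0.09],[0,0,-0.003,0,0,0.12],[0,0,-0.003,0,0,0.12],[0,0,-0.003,0,0,0.12],[0,0,-0.003,0,0,0.12],[0,0,-0.003,0,0,0.12]]'
python3 -c "
from cell import env
o=env.get_obs();print(o['wrist_torque'],o['qpos'],o['tool_pos'],o['force'])"
```

```text
time_s: 15.4
tool_pos: [0.55, -0.1462, 0.0993]
tool_rot: [-180.0, 0.0, -17.3]
force: [-0.6, -0.6, -0.9]
grip_width: 0.0413
[-0.2443224   0.09659866 -0.00423925] [-35.10358974  21.05167532  56.70420295 104.94782151 -19.44343494
  64.46561248  11.15100333] [ 0.54996376 -0.14617546  0.09930271] [-0.64110603 -0.57958921 -0.92457365]
```

```bash
python3 -m pendant '[[0,0,-0.001,0,0,0.03],[0,0,-0.002,0,0,0.06],[0,0,-0.003,0,0,0.09],[0,0,-0.004,0,0,0.12],[0,0,-0.004,0,0,0.12],[0,0,-0.004,0,0,0.12],[0,0,-0.004,0,0,0.12],[0,0,-0.004,0,0,0.12]]'
python3 -c "
from cell import env
o=env.get_obs();print(o['wrist_torque'],o['qpos'],o['tool_pos'],o['force'])"
```

```text
time_s: 16.4
tool_pos: [0.5501, -0.1462, 0.0998]
tool_rot: [-180.0, -0.0, -28.1]
force: [0.3, 0.7, 0.1]
grip_width: 0.0417
[-0.22217284  0.12668189 -0.02469787] [-36.73999846  21.97173303  59.02881829 104.95911647 -20.77308213
  64.82370966   1.44674408] [ 0.55006461 -0.14620773  0.09976648] [0.32327073 0.67852373 0.14913016]
```

```bash
python3 -m pendant '[[0,0,-0.001,0,0,0.03],[0,0,-0.002,0,0,0.06],[0,0,-0.003,0,0,0.09],[0,0,-0.005,0,0,0.12],[0,0,-0.005,0,0,0.12],[0,0,-0.005,0,0,0.12],[0,0,-0.005,0,0,0.12],[0,0,-0.005,0,0,0.12]]'
python3 -c "
from cell import env
o=env.get_obs();print(o['wrist_torque'],o['qpos'],o['tool_pos'],o['force'])"
```

```text
time_s: 17.4
tool_pos: [0.5502, -0.1463, 0.1004]
tool_rot: [-180.0, -0.0, -38.9]
force: [0.5, -0.7, 0.9]
grip_width: 0.0415
[-0.25802837  0.06940267  0.02842188] [-38.35804163  23.01620488  61.4124104  104.95760751 -22.22542358
  65.25718604  -8.1575291 ] [ 0.55018921 -0.14626991  0.10037939] [ 0.54225026 -0.68717664  0.88514794]
```

```bash
python3 -m pendant '[[0,0,-0.002,0,0,0.03],[0,0,-0.004,0,0,0.06],[0,0,-0.006,0,0,0.09],[0,0,-0.007,0,0,0.12],[0,0,-0.007,0,0,0.12],[0,0,-0.007,0,0,0.12],[0,0,-0.007,0,0,0.12],[0,0,-0.007,0,0,0.12]]'
python3 -c "
from cell import env
o=env.get_obs();print(o['wrist_torque'],o['qpos'],o['tool_pos'],o['force'])"
```

```text
time_s: 18.4
tool_pos: [0.5501, -0.1462, 0.101]
tool_rot: [-180.0, 0.0, -49.7]
force: [0.5, -0.6, 0.1]
grip_width: 0.0419
[-0.21768468  0.00159468  0.04787928] [-39.9241808   24.17827222  63.79924867 104.96577757 -23.77663985
  65.77464484 -17.6879443 ] [ 0.55008541 -0.14618948  0.10095251] [ 0.53545019 -0.5836895   0.08633068]
```

```bash
python3 -m pendant '[[0,0,-0.002,0,0,0.03],[0,0,-0.004,0,0,0.06],[0,0,-0.006,0,0,0.09],[0,0,-0.008,0,0,0.12],[0,0,-0.009,0,0,0.12],[0,0,-0.009,0,0,0.12],[0,0,-0.009,0,0,0.12],[0,0,-0.009,0,0,0.12]]'
python3 -c "
from cell import env
o=env.get_obs();print(o['wrist_torque'],o['qpos'],o['tool_pos'],o['force'])"
```

```text
time_s: 19.4
tool_pos: [0.5499, -0.1461, 0.1018]
tool_rot: [180.0, 0.0, -60.5]
force: [0.3, -0.7, -1.1]
grip_width: 0.0413
[-0.22009422  0.2114793  -0.03551171] [-41.14342463  25.18773872  65.74158326 104.94831357 -25.08517181
  66.29283708 -27.41904208] [ 0.54993924 -0.14613942  0.1017985 ] [ 0.25394267 -0.67158811 -1.14987209]
```

```bash
python3 -m pendant '[[0,0,-0.002,0,0,0.03],[0,0,-0.004,0,0,0.06],[0,0,-0.006,0,0,0.09],[0,0,-0.008,0,0,0.12],[0,0,-0.009,0,0,0.12],[0,0,-0.009,0,0,0.12],[0,0,-0.009,0,0,0.12],[0,0,-0.009,0,0,0.12]]'
python3 -c "
from cell import env
o=env.get_obs();print(o['wrist_torque'],o['qpos'],o['tool_pos'],o['force'])"
```

```text
time_s: 20.4
tool_pos: [0.55, -0.1462, 0.1027]
tool_rot: [-180.0, 0.0, -71.3]
force: [-0.8, -0.0, 0.6]
grip_width: 0.0416
[-0.19064329  0.18220774 -0.04167225] [-41.98894635  25.94247657  67.13682874 104.9131487  -26.04290095
  66.69483295 -37.43677013] [ 0.55003223 -0.14620935  0.10273214] [-0.81203627 -0.00588194  0.58233853]
```

```bash
python3 -m pendant '[[0,0,-0.002,0,0,0.03],[0,0,-0.004,0,0,0.06],[0,0,-0.006,0,0,0.09],[0,0,-0.008,0,0,0.12],[0,0,-0.009,0,0,0.15],[0,0,-0.011,0,0,0.16],[0,0,-0.012,0,0,0.16],[0,0,-0.012,0,0,0.16]]'
python3 -c "
from cell import env
o=env.get_obs();print(o['wrist_torque'],o['qpos'],o['tool_pos'],o['force'])"
```

```text
time_s: 21.4
tool_pos: [0.5501, -0.1461, 0.104]
tool_rot: [-180.0, 0.0, -85.6]
force: [-0.2, 0.0, -0.7]
grip_width: 0.0414
[-0.13109117  0.16485116  0.04724206] [-42.69795764  26.57973131  68.32290416 104.8571744  -26.84240212
  67.10773762 -51.17199598] [ 0.55007144 -0.14613848  0.10395503] [-0.23316507  0.02391012 -0.65646336]
```

```bash
python3 -m pendant '[[0,0,-0.003,0,0,0.02],[0,0,-0.006,0,0,0.04],[0,0,-0.009,0,0,0.04],[0,0,-0.012,0,0,0.04],[0,0,-0.014,0,0,0.04],[0,0,-0.015,0,0,0.04],[0,0,-0.015,0,0,0.04],[0,0,-0.015,0,0,0.04]]'
python3 -c "
from cell import env
o=env.get_obs();print(o['wrist_torque'],o['qpos'],o['tool_pos'],o['force'])"
```

```text
time_s: 22.4
tool_pos: [0.55, -0.1462, 0.1054]
tool_rot: [-180.0, 0.0, -89.3]
force: [0.1, -0.2, -1.0]
grip_width: 0.0417
[-0.10080845  0.15490994  0.00349024] [-42.85966264  26.56958704  68.55829322 104.77867916 -26.83567061
  67.28166494 -54.79004931] [ 0.55004523 -0.14620397  0.10544227] [ 0.12405832 -0.19686843 -1.02851963]
```

```bash
python3 -m pendant '[[0,0,-0.004,0,0,0],[0,0,-0.008,0,0,0],[0,0,-0.012,0,0,0],[0,0,-0.016,0,0,0],[0,0,-0.02,0,0,0],[0,0,-0.02,0,0,0],[0,0,-0.02,0,0,0],[0,0,-0.02,0,0,0]]'
python3 - <<'E'
from h import *
o=env.get_obs();print(o['wrist_torque'],o['tool_pos'],o['force'])
c=viewer.read_camera("scene");f=c["frame"]
cv2.imwrite("pics/scene2.png",cv2.resize(f[150:310,260:460],None,fx=3.5,fy=3.5,interpolation=cv2.INTER_CUBIC)[:,:,::-1])
E
```

```text
time_s: 23.4
tool_pos: [0.55, -0.1462, 0.1074]
tool_rot: [180.0, 0.0, -89.3]
force: [0.2, -1.0, -0.1]
grip_width: 0.0416
[-0.07079049  0.15885142  0.01659497] [ 0.55004164 -0.14622337  0.10744369] [ 0.181046   -0.95848653 -0.08698805]
```

View pics/scene2.png

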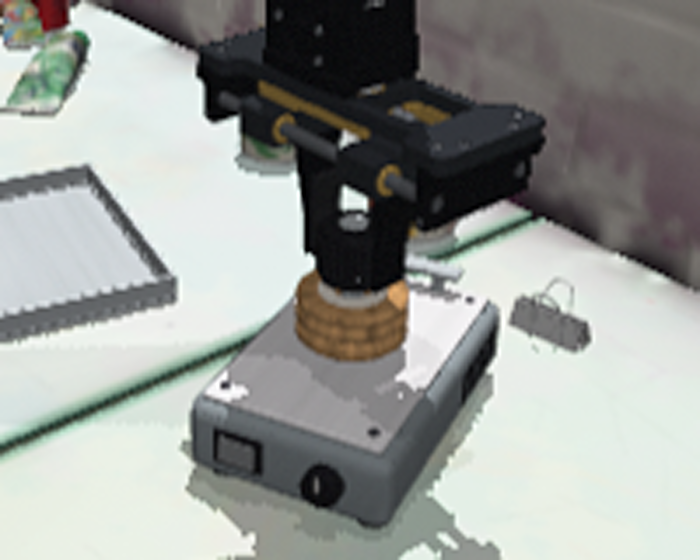

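The scene view shows the knob about 10 mm up, with bright stud visible beneath it at crop (350,297) and the wheel still on. The pull force is about zero, so the knob is free. I lift it clear and head for the tray.

```bash
python3 -m pendant '[[0,0,-0.05,0,0,0],[0,0,-0.13,0,0,0],[0,0,-0.25,0,0,0],[0,0,-0.38,0,0,0],[-0.1,0.03,-0.42,0,0,-0.05],[-0.25,0.08,-0.45,0,0,-0.15],[-0.4,0.13,-0.45,0,0,-0.26],[-0.55,0.18,-0.45,0,0,-0.37]]'
python3 - <<'E'
from h import *
o=env.get_obs();print(o['wrist_torque'],o['tool_pos'],o['force'],o['qpos'])
c=viewer.read_camera("scene");f=c["frame"]
cv2.imwrite("pics/scene3.png",cv2.resize(f[150:310,220:460],None,fx=3.3,fy=3.3,interpolation=cv2.INTER_CUBIC)[:,:,::-1])
t=viewer.read_camera("top")
cv2.imwrite("pics/top3.png",cv2.resize(t["frame"][120:320,160:480],None,fx=2.5,fy=2.5,interpolation=cv2.INTER_CUBIC)[:,:,::-1])
E
```

```text
time_s: 24.45
tool_pos: [0.5315, -0.0912, 0.1534]
tool_rot: [-179.9, -0.0, -55.7]
force: [-1.0, -0.5, -0.5]
grip_width: 0.0413
[-0.08985552  0.15376802 -0.01330165] [ 0.53150442 -0.09118874  0.15341996] [-0.96825965 -0.50000354 -0.46049821] [-50.41965758  13.26846156  65.04013877 105.93690756 -12.9348989
  68.81793919 -36.9191084 ]
```

View pics/scene3.png

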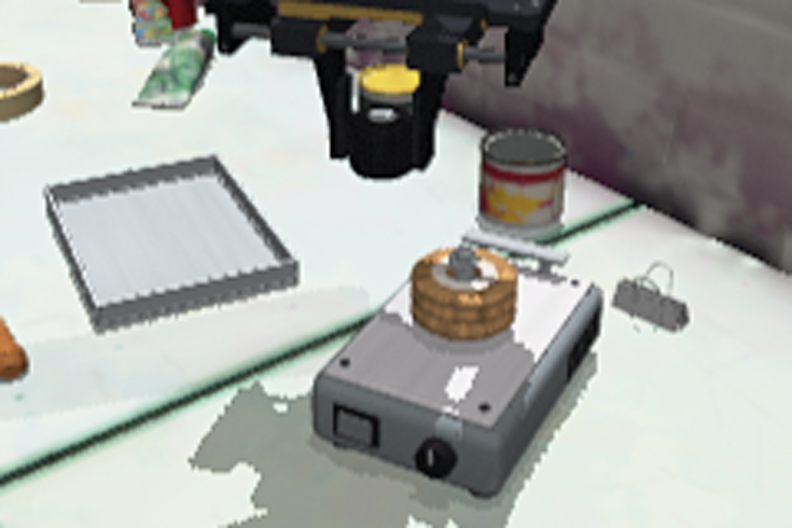

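View pics/top3.png

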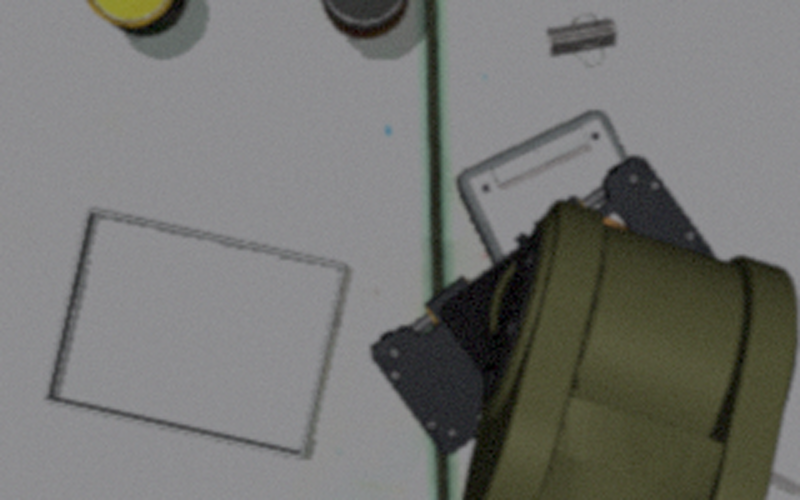

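The knob is in the fingers at crop (380,140). The wheel is still on the spindle with the stud showing, and the clip is untouched.

```bash
python3 -m pendant '[[-0.13,-0.05,0,0,0,-0.06],[-0.25,-0.1,0,0,0,-0.12],[-0.38,-0.14,0.05,0,0,-0.18],[-0.5,-0.19,0.1,0,0,-0.24],[-0.63,-0.24,0.2,0,0,-0.3],[-0.75,-0.29,0.3,0,0,-0.36],[-0.88,-0.33,0.4,0,0,-0.42],[-1,-0.38,0.5,0,0,-0.48]]'
python3 -m pendant '[[-0.06,-0.12,0,0,0,0],[-0.12,-0.24,0,0,0,0],[-0.18,-0.36,0,0,0,0],[-0.24,-0.48,0.1,0,0,0],[-0.3,-0.6,0.25,0,0,0],[-0.36,-0.72,0.4,0,0,0],[-0.36,-0.72,0.55,0,0,0],[-0.36,-0.72,0.65,0,0,0]]'
python3 - <<'E'
from h import *
o=env.get_obs();print(o['wrist_torque'],o['tool_pos'],o['force'],o['qpos'])
E
```

```text
time_s: 25.55
tool_pos: [0.5074, 0.0121, 0.1027]
tool_rot: [-180.0, -0.1, -12.9]
force: [-0.6, 0.1, -1.8]
grip_width: 0.0416
time_s: 26.55
tool_pos: [0.4872, 0.0902, 0.0361]
tool_rot: [179.9, 0.0, -12.8]
force: [-0.4, -0.6, -0.6]
grip_width: 0.0414
[-0.10202411  0.05415885 -0.03096766] [0.48724514 0.09016319 0.03606065] [-0.41776237 -0.62138132 -0.61486378] [-59.7515997   13.96528191  51.04766779 117.74655806 -13.29807998
  54.18728133 -14.46536088]
```

```bash
python3 -m pendant '[[0,0,0.07,0,0,0],[0,0,0.14,0,0,0],[0,0,0.2,0,0,0],[0,0,0.23,0,0,0],[0,0,0.245,0,0,0],[0,0,0.255,0,0,0],[0,0,0.26,0,0,0],[0,0,0.26,0,0,0]]'
python3 - <<'E'
from h import *
o=env.get_obs();print(o['wrist_torque'],o['tool_pos'],o['force'])
c=viewer.read_camera("scene");f=c["frame"]
cv2.imwrite("pics/scene4.png",cv2.resize(f[150:290,210:370],None,fx=4,fy=4,interpolation=cv2.INTER_CUBIC)[:,:,::-1])
E
```

```text
time_s: 27.55
tool_pos: [0.4878, 0.0909, 0.0116]
tool_rot: [-180.0, -0.0, -12.8]
force: [0.3, -0.4, -1.3]
grip_width: 0.0421
[-0.05272574  0.06082915  0.02111189] [0.48781734 0.09094272 0.01155468] [ 0.31187045 -0.38591425 -1.28195055]
```

View pics/scene4.png

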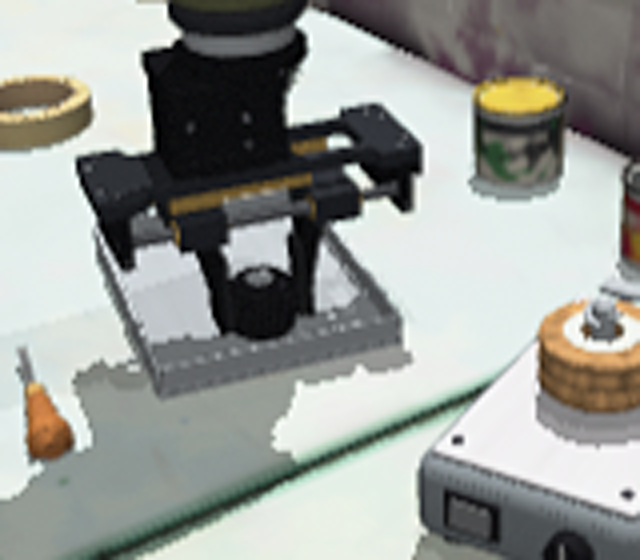

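The knob at crop (262,300) is inside the tray, near its honer-side wall and hovering just above the floor. I lower it to touch, release, and go up.

```bash
python3 -m pendant '[[0,0,0.005,0,0,0],[0,0,0.01,0,0,0],[0,0,0.015,0,0,0],[0,0,0.02,0,0,0],[0,0,0.022,0,0,0],[0,0,0.022,0,0,0],[0,0,0.022,0,0,0],[0,0,0.022,0,0,0]]'
python3 -c "
from cell import env
o=env.get_obs();print(o['tool_pos'],o['force'])"
```

```text
time_s: 28.6
tool_pos: [0.4878, 0.0909, 0.0093]
tool_rot: [-180.0, -0.0, -12.8]
force: [1.0, 0.9, -0.8]
grip_width: 0.0415
[0.48776529 0.09087265 0.00928008] [ 0.98733365  0.93727121 -0.79309346]
```

```bash
python3 -m pendant '[[0,0,0.004,0,0,0],[0,0,0.007,0,0,0],[0,0,0.01,0,0,0],[0,0,0.013,0,0,0],[0,0,0.015,0,0,0],[0,0,0.015,0,0,0],[0,0,0.015,0,0,0],[0,0,0.015,0,0,0]]'
python3 -c "
from cell import env
o=env.get_obs();print(o['tool_pos'],o['force'])"
```

```text
time_s: 29.6
tool_pos: [0.488, 0.091, 0.0085]
tool_rot: [-180.0, 0.0, -12.8]
force: [-2.9, -0.4, 8.0]
grip_width: 0.0418
[0.48795708 0.09095441 0.00852069] [-2.93382868 -0.42546502  8.01725028]
```

```bash
python3 -m pendant '[[0,0,0,0,0,0],[0,0,0,0,0,0],[0,0,0,0,0,0],[0,0,0,0,0,0],[0,0,-0.1,0,0,0],[0,0,-0.3,0,0,0],[0,0,-0.6,0,0,0],[0,0,-0.9,0,0,0]]' 80
python3 - <<'E'
from h import *
c=viewer.read_camera("scene");f=c["frame"]
cv2.imwrite("pics/scene5.png",cv2.resize(f[150:310,220:420],None,fx=3.5,fy=3.5,interpolation=cv2.INTER_CUBIC)[:,:,::-1])
E
```

```text
time_s: 30.6
tool_pos: [0.4878, 0.0906, 0.0991]
tool_rot: [-180.0, -0.0, -12.8]
force: [-0.6, 0.1, -0.4]
grip_width: 0.0796
```

View pics/scene5.png

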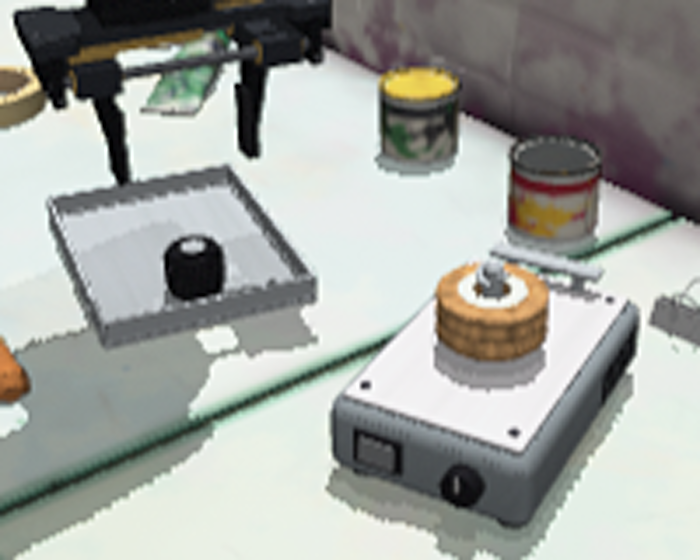

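The knob stands upright in the tray at crop (193,265), and the wheel is on the spindle at crop (492,310). I go back for the wheel.

```bash
python3 -m pendant '[[0.06,0.13,-0.06,0,0,0],[0.13,0.25,-0.12,0,0,0],[0.19,0.38,-0.18,0,0,0],[0.25,0.5,-0.24,0,0,0],[0.31,0.63,-0.3,0,0,0],[0.38,0.75,-0.36,0,0,0],[0.44,0.88,-0.43,0,0,0],[0.5,1,-0.5,0,0,0]]' 87
python3 -m pendant '[[0.06,0.13,0,0,0,0],[0.13,0.25,0,0,0,0],[0.19,0.38,0,0,0,0],[0.25,0.5,0,0,0,0],[0.31,0.63,0,0,0,0],[0.38,0.75,0,0,0,0],[0.44,0.88,0,0,0,0],[0.5,1,0,0,0,0]]'
python3 - <<'E'
from h import *
o=env.get_obs();p=o['tool_pos'];y=np.radians(o['tool_rot'][2]);print(p,o['qpos'])
d=np.array([.5500,-.1462])-p[:2]
print('x',d@[np.cos(y),np.sin(y)],'y',d@[np.sin(y),-np.cos(y)])
E
```

```text
time_s: 31.65
tool_pos: [0.5146, -0.0187, 0.1483]
tool_rot: [-180.0, -0.0, -12.8]
force: [1.0, -0.7, 1.3]
grip_width: 0.0871
time_s: 32.65
tool_pos: [0.5412, -0.1271, 0.1479]
tool_rot: [180.0, -0.0, -12.8]
force: [-1.3, -0.4, -0.2]
grip_width: 0.0868
[ 0.54121931 -0.12714098  0.14793666] [-41.21786099  15.58151189  59.97650626 103.93419739 -14.45003554
  68.74735489  10.38340643]
x 0.012776979799258207 y 0.016646191490939113
```

```bash
python3 -m pendant '[[0.06,0.08,0,0,0,0],[0.13,0.16,0,0,0,0],[0.13,0.16,0.05,0,0,0],[0.13,0.16,0.15,0,0,0],[0.13,0.16,0.25,0,0,0],[0.13,0.16,0.35,0,0,0],[0.13,0.16,0.42,0,0,0],[0.13,0.16,0.45,0,0,0]]' 87
python3 - <<'E'
from h import *
o=env.get_obs();print(o['tool_pos'],o['force'])
c=viewer.read_camera("scene");f=c["frame"]
cv2.imwrite("pics/scene6.png",cv2.resize(f[150:310,260:460],None,fx=3.5,fy=3.5,interpolation=cv2.INTER_CUBIC)[:,:,::-1])
E
```

```text
time_s: 33.65
tool_pos: [0.5499, -0.1447, 0.1022]
tool_rot: [180.0, 0.0, -12.8]
force: [-0.2, -0.1, -0.3]
grip_width: 0.0865
[ 0.54990697 -0.1446623   0.10215784] [-0.24103799 -0.08555919 -0.29074778]
```

View pics/scene6.png

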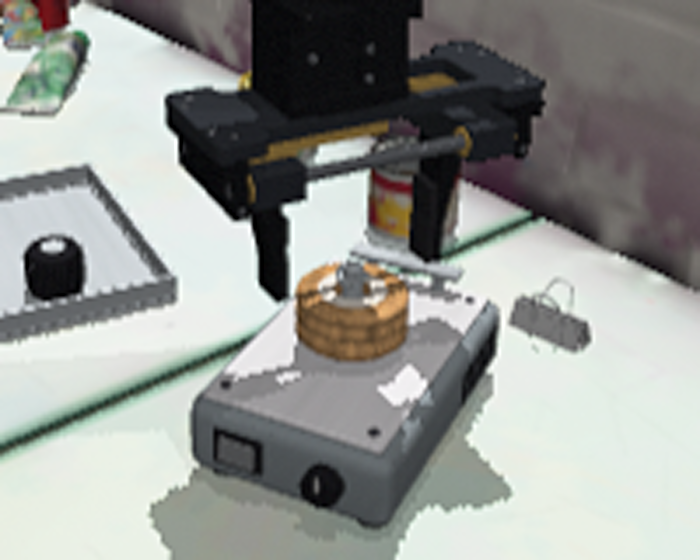

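The fingers straddle the wheel, with tips at crop (275,300) and (430,255) on either side of it and the wheel at (352,310). I descend and close.

```bash
python3 -m pendant '[[0,0.01,0.07,0,0,0],[0,0.015,0.14,0,0,0],[0,0.015,0.21,0,0,0],[0,0.015,0.28,0,0,0],[0,0.015,0.34,0,0,0],[0,0.015,0.38,0,0,0],[0,0.015,0.38,0,0,0],[0,0.015,0.38,0,0,0]]' 87
python3 -m pendant '[[0,0,0,0,0,0],[0,0,0,0,0,0],[0,0,0,0,0,0],[0,0,0,0,0,0],[0,0,0,0,0,0],[0,0,0,0,0,0],[0,0,0,0,0,0],[0,0,0,0,0,0]]' 58 10
python3 -c "
from cell import env
o=env.get_obs();print(o['tool_pos'],o['force'],o['wrist_torque'])"
```

```text
time_s: 34.7
tool_pos: [0.55, -0.1463, 0.0649]
tool_rot: [-180.0, -0.0, -12.8]
force: [-0.7, 0.3, 0.8]
grip_width: 0.0869
time_s: 35.7
tool_pos: [0.5498, -0.1462, 0.0648]
tool_rot: [-180.0, 0.0, -12.8]
force: [-1.4, 0.2, 1.1]
grip_width: 0.0654
[ 0.54978095 -0.14622467  0.06477965] [-1.41482012  0.23517615  1.0592411 ] [-0.01879667  0.25534029 -0.02463856]
```

```bash
python3 -m pendant '[[0,0,0,0,0,0],[0,0,0,0,0,0],[0,0,0,0,0,0],[0,0,-0.01,0,0,0],[0,0,-0.03,0,0,0],[0,0,-0.06,0,0,0],[0,0,-0.09,0,0,0],[0,0,-0.12,0,0,0]]' 58 32
python3 -c "
from cell import env
o=env.get_obs();print(o['tool_pos'],o['force'],o['wrist_torque'])"
```

```text
time_s: 36.7
tool_pos: [0.5499, -0.1463, 0.077]
tool_rot: [-180.0, -0.0, -12.8]
force: [0.1, 0.4, -1.9]
grip_width: 0.065
[ 0.54986979 -0.14625831  0.0770019 ] [ 0.09097839  0.4136822  -1.85055545] [-0.09837322  0.09120777  0.03821647]
```

```bash
python3 -m pendant '[[0,0,-0.08,0,0,0],[0,0,-0.16,0,0,0],[0,0,-0.25,0,0,0],[0,0,-0.34,0,0,0],[0,0,-0.43,0,0,0],[0,0,-0.52,0,0,0],[0,0,-0.6,0,0,0],[0,0,-0.6,0,0,0]]'
python3 - <<'E'
from h import *
o=env.get_obs();print(o['tool_pos'],o['force'])
c=viewer.read_camera("scene");f=c["frame"]
cv2.imwrite("pics/scene7.png",cv2.resize(f[130:310,200:420],None,fx=3.3,fy=3.3,interpolation=cv2.INTER_CUBIC)[:,:,::-1])
t=viewer.read_camera("top");f=t["frame"]
k=(f.max(2)<50).astype(np.uint8);x0,x1,y0,y1=205,280,220,290
k2=np.zeros_like(k);k2[y0:y1,x0:x1]=k[y0:y1,x0:x1]
cs,_=cv2.findContours(k2,0,2)
for c in cs:
    if cv2.contourArea(c)>60:
        (x,y),r=cv2.minEnclosingCircle(c);print(x,y,r,plane(t,x,y,.03))
cv2.imwrite("pics/top7.png",cv2.resize(f[190:310,170:310],None,fx=4,fy=4,interpolation=cv2.INTER_CUBIC)[:,:,::-1])
E
```

```text
time_s: 37.7
tool_pos: [0.5503, -0.1464, 0.1375]
tool_rot: [-180.0, -0.1, -12.8]
force: [-0.2, 0.4, -1.8]
grip_width: 0.065
[ 0.55028743 -0.14637813  0.13749056] [-0.18025966  0.36082746 -1.80644713]
265.78570556640625 258.78570556640625 10.654696464538574 [0.48880606 0.0903822  0.03      ]
```

View pics/scene7.png

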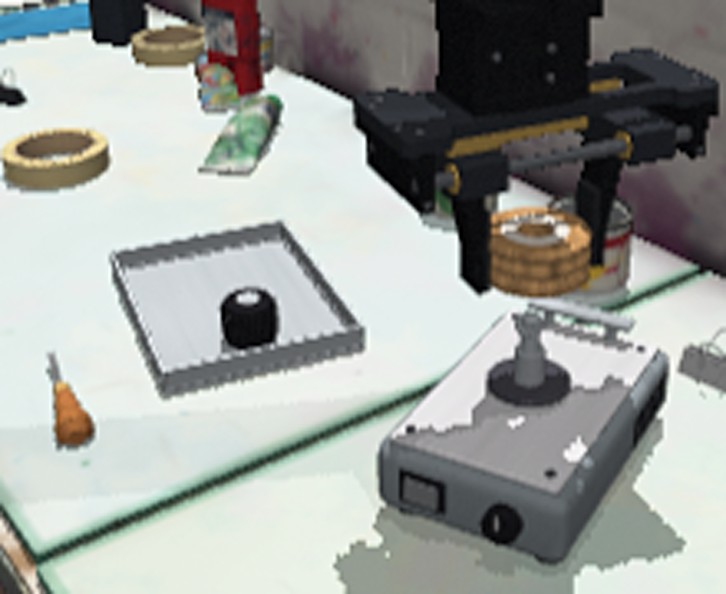

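View pics/top7.png

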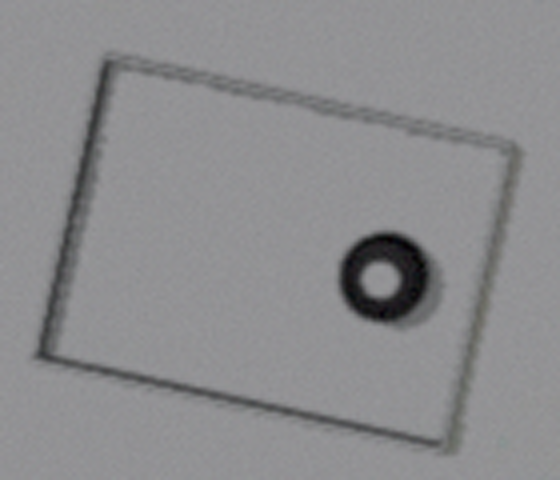

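The wheel has come clean off: it is in the fingers at crop (540,250) and the bare spindle shows at crop (530,350). The knob sits in the tray at (0.489,0.090), and the tray centre is about (0.499,0.140). I carry the wheel to about (0.509,0.181).

```bash
python3 -m pendant '[[-0.04,-0.1,0,0,0,0],[-0.09,-0.22,0,0,0,0],[-0.14,-0.35,0,0,0,0],[-0.19,-0.48,0,0,0,0],[-0.24,-0.61,0,0,0,0],[-0.29,-0.74,0,0,0,0],[-0.34,-0.87,0,0,0,0],[-0.38,-1,0,0,0,0]]'
python3 -m pendant '[[-0.05,-0.13,0,0,0,0],[-0.1,-0.25,0,0,0,0],[-0.15,-0.38,0,0,0,0],[-0.19,-0.5,0,0,0,0],[-0.24,-0.63,0,0,0,0],[-0.29,-0.75,0,0,0,0],[-0.34,-0.88,0,0,0,0],[-0.38,-1,0,0,0,0]]'
python3 -m pendant '[[-0.05,-0.13,0,0,0,0],[-0.1,-0.25,0,0,0,0],[-0.15,-0.38,0,0,0,0],[-0.19,-0.5,0,0,0,0],[-0.24,-0.63,0,0,0,0],[-0.29,-0.75,0,0,0,0],[-0.34,-0.88,0,0,0,0],[-0.37,-1,0,0,0,0]]'
python3 - <<'E'
from h import *
o=env.get_obs();p=o['tool_pos'];y=np.radians(o['tool_rot'][2]);print(p,o['qpos'])
d=np.array([.5087,.181])-p[:2]
print('x',d@[np.cos(y),np.sin(y)],'y',d@[np.sin(y),-np.cos(y)])
E
```

```text
time_s: 38.8
tool_pos: [0.5347, -0.0393, 0.1368]
tool_rot: [-180.0, -0.0, -12.8]
force: [-0.2, -0.3, -1.3]
grip_width: 0.065
time_s: 39.8
tool_pos: [0.5198, 0.0666, 0.1368]
tool_rot: [-180.0, -0.0, -12.8]
force: [0.1, -0.3, -1.6]
grip_width: 0.065
time_s: 40.8
tool_pos: [0.5058, 0.1724, 0.1368]
tool_rot: [-180.0, 0.0, -12.8]
force: [0.7, 0.4, -1.0]
grip_width: 0.0647
[0.50581721 0.1723937  0.13676843] [-69.32061232  10.60280603  52.84648327 107.42249847  -9.22395065
  66.39839134 -25.98810173]
x 0.0009111469762635485 y -0.00903042991276256
```

```bash
python3 -m pendant '[[0,-0.04,0.05,0,0,0],[0.01,-0.08,0.15,0,0,0],[0.01,-0.08,0.3,0,0,0],[0.01,-0.08,0.45,0,0,0],[0.01,-0.08,0.6,0,0,0],[0.01,-0.08,0.75,0,0,0],[0.01,-0.08,0.88,0,0,0],[0.01,-0.08,0.95,0,0,0]]'
python3 - <<'E'
from h import *
o=env.get_obs();print(o['tool_pos'],o['force'])
c=viewer.read_camera("scene");f=c["frame"]
cv2.imwrite("pics/scene8.png",cv2.resize(f[130:290,180:360],None,fx=3.6,fy=3.6,interpolation=cv2.INTER_CUBIC)[:,:,::-1])
E
```

```text
time_s: 41.8
tool_pos: [0.5084, 0.1787, 0.0408]
tool_rot: [180.0, 0.0, -12.8]
force: [0.1, 0.3, -2.4]
grip_width: 0.065
[0.50841668 0.17874121 0.04078899] [ 0.09123719  0.31253966 -2.38659306]
```

View pics/scene8.png

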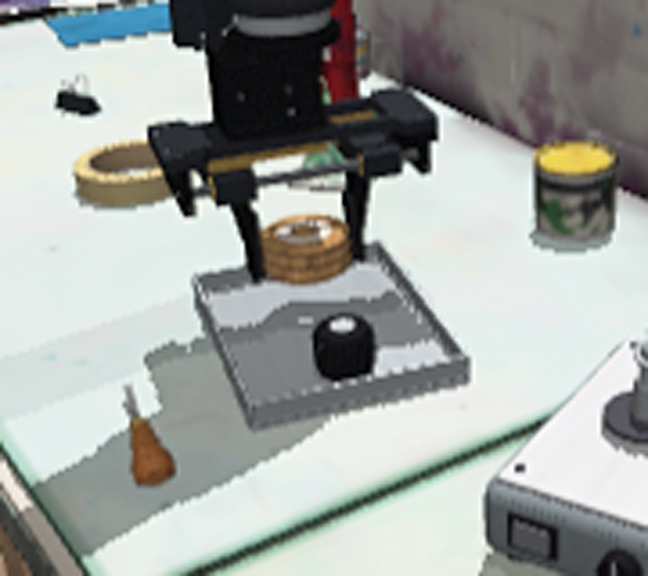

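The wheel at crop (305,250) is over the far half of the tray, well clear of the knob at (343,345). I lower it.

```bash
python3 -m pendant '[[0,0,0.07,0,0,0],[0,0,0.14,0,0,0],[0,0,0.2,0,0,0],[0,0,0.25,0,0,0],[0,0,0.29,0,0,0],[0,0,0.31,0,0,0],[0,0,0.32,0,0,0],[0,0,0.33,0,0,0]]'
python3 -m pendant '[[0,0,0.005,0,0,0],[0,0,0.01,0,0,0],[0,0,0.015,0,0,0],[0,0,0.02,0,0,0],[0,0,0.024,0,0,0],[0,0,0.024,0,0,0],[0,0,0.024,0,0,0],[0,0,0.024,0,0,0]]'
```

```text
time_s: 42.85
tool_pos: [0.5088, 0.179, 0.0088]
tool_rot: [-180.0, -0.0, -12.8]
force: [0.8, -0.4, -1.2]
grip_width: 0.0647
time_s: 43.85
tool_pos: [0.5088, 0.1789, 0.0064]
tool_rot: [-180.0, -0.0, -12.8]
force: [-0.3, -0.4, -1.7]
grip_width: 0.0649
```

```bash
python3 -m pendant '[[0,0,0.004,0,0,0],[0,0,0.008,0,0,0],[0,0,0.012,0,0,0],[0,0,0.016,0,0,0],[0,0,0.02,0,0,0],[0,0,0.022,0,0,0],[0,0,0.022,0,0,0],[0,0,0.022,0,0,0]]'
```

```text
time_s: 44.85
tool_pos: [0.5087, 0.1789, 0.0042]
tool_rot: [-180.0, -0.0, -12.8]
force: [0.0, -0.2, -1.6]
grip_width: 0.0648
```

```bash
python3 -m pendant '[[0,0,0.003,0,0,0],[0,0,0.006,0,0,0],[0,0,0.008,0,0,0],[0,0,0.01,0,0,0],[0,0,0.01,0,0,0],[0,0,0.01,0,0,0],[0,0,0.01,0,0,0],[0,0,0.01,0,0,0]]'
```

```text
time_s: 45.85
tool_pos: [0.5088, 0.1789, 0.0035]
tool_rot: [-180.0, 0.0, -12.8]
force: [-3.8, -1.2, 4.7]
grip_width: 0.065
```

```bash
python3 -m pendant '[[0,0,0,0,0,0],[0,0,0,0,0,0],[0,0,0,0,0,0],[0,0,0,0,0,0],[0,0,-0.08,0,0,0],[0,0,-0.2,0,0,0],[0,0,-0.4,0,0,0],[0,0,-0.6,0,0,0]]' 84
python3 -m pendant '[[0,0,-0.2,0,0,0],[0,0,-0.4,0,0,0],[0,0,-0.6,0,0,0],[0,0,-0.8,0,0,0],[0,0,-1,0,0,0],[0,0,-1,0,0,0],[0,0,-1,0,0,0],[0,0,-1,0,0,0]]'
python3 - <<'E'
from h import *
c=viewer.read_camera("scene");f=c["frame"]
cv2.imwrite("pics/scene9.png",cv2.resize(f[130:310,180:440],None,fx=3,fy=3,interpolation=cv2.INTER_CUBIC)[:,:,::-1])
t=viewer.read_camera("top");cv2.imwrite("pics/top9.png",t["frame"][:,:,::-1])
E
```

```text
time_s: 46.85
tool_pos: [0.5089, 0.179, 0.0649]
tool_rot: [-180.0, -0.0, -12.8]
force: [0.7, 0.3, 0.1]
grip_width: 0.0841
time_s: 47.85
tool_pos: [0.5081, 0.1787, 0.1623]
tool_rot: [179.9, 0.1, -12.8]
force: [0.0, 0.7, -0.6]
grip_width: 0.0841
```

View pics/scene9.png

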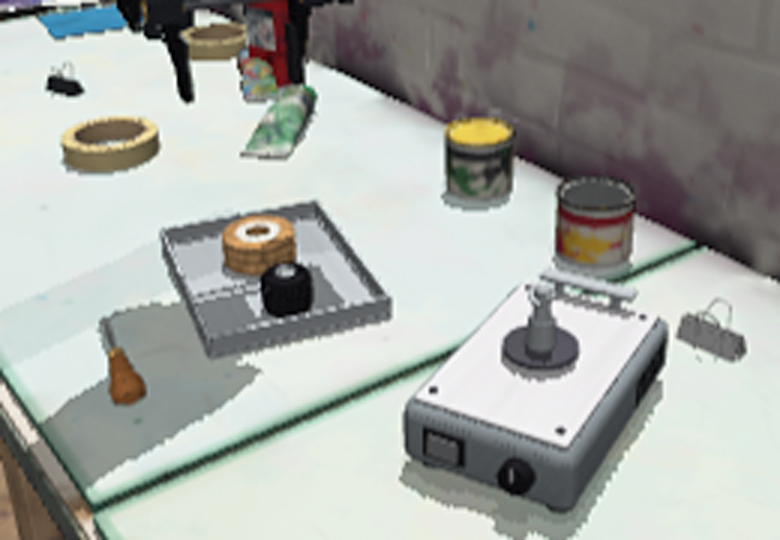

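View pics/top9.png

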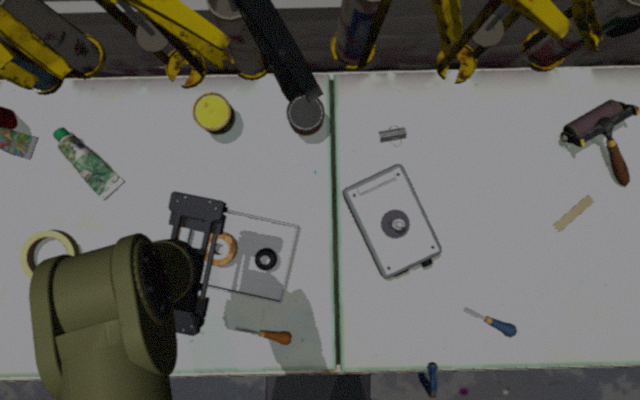

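The scene view shows the wheel lying flat in the tray at crop (260,245) and the knob upright beside it at (287,290). The spindle is bare, the clip is at its old pixel (393,134), and the gripper is well above everything. I hand in.

```bash
python3 -c "
from cell import env
o=env.get_obs();print(o['tool_pos'],o['force']);print(env.sign_off())"
```

```text
[0.50830366 0.17867601 0.16247763] [-0.82662992  0.60075862  0.07291416]
the job is handed in; nothing more can be done
None
```

The honing wheel is off the machine and lies flat in the tray beside the knob. I handed the job in at about 48 s of the 72 s allowed; it reported no verdict.

- **Knob:** I turned it about 166° clockwise at a 42 N grip while raising the hand with it. At the end of each turning move the vertical load on the hand was 5.2 N or less, though I had no readings between those moments. I then lifted it clear and set it in the tray at about (0.489, 0.090).
- **Wheel:** I gripped it at 32 N, lifted it straight off the spindle, and released it at about (0.509, 0.179).
- **Last checks:**
  - In the final pictures the wheel is flat, the knob stands upright clear of it, and the spindle is bare.
  - The clip is at its starting pixel.
  - The gripper was about 0.16 m above the bench, with under 1 N on each force axis.
- **Disagreements:**
  - Automatic detection of the knob's label failed in the scene view: it picked up background. I placed the knob from the top view and checked it by eye in the scene view.
  - One tray side measured 142 mm against the stated 150 mm.
  - I judged the wheel flat by eye and did not measure its tilt.

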